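# Wedge the bottle nest tight in its bed

### The arm

A 6-joint arm with a two-finger parallel gripper is mounted at the origin on the work surface. World frame = base frame: x ahead of the robot, y to its left, z up, the work surface at z = 0. Lengths are in m, angles in rad, forces in N, time in s.
With the tool pointing down it reaches from about 0.275 to 0.875 m from the base axis. Payload 12.5 kg.
Tool frame: the origin (TCP) lies at the very end of the fingers, on their centre line; the grasp point (between the pads) lies 19 mm behind it; x points along the fingers, y is the direction in which the jaws open and shut, and the axes are right-handed (so a half turn about x gives the same grasp; the last joint's range is limited). The gripper opens to 85 mm and grips with 20 to 120 N. Pads are 22 mm wide; open, the fingers measure 114 mm over their backs; the gripper's body (76 mm by 85 mm) begins 54 mm behind the grasp point. The pads swing forward as they close: fully open they stand 13 mm farther back than shut.
Start: joints at [-1.226, 0.351, 1.652, -0, 1.139, -0.085], TCP at [0.229, -0.5, 0.231] pointing down, gripper open.
Joint ranges: [-2.75, 2.75], [-0.79, 2.1], [0.01, 2.65], [-1.57, 4.71], [0.07, 3.14], [-2.87, 2.87]. Speed limits (rad/s): [2.22, 2.22, 2.79, 3.14, 3.14, 3.14].

### API

Orientations are given as a 3x3 rotation matrix whose columns are the frame's x, y, z axes.
In Python, from bench import manip gives the robot as it stands. Calls block until the motion is done:
- manip.move_ptp(position, orientation): joint-space move of the TCP to a pose.
- manip.move_l(position, attitude=None, max_speed=0.15): straight line of the TCP; attitude=None keeps the orientation; max_speed is the mean speed in m/s.
- manip.move_j(angles): joint-space move.
- manip.set_gripper(opening, effort=None): opening from 0.0 (shut) to 1.0 (fully open); effort is the grip in N (None keeps the last); returns when the fingers have stopped.
- manip.dwell(seconds).
- manip.inverse_kinematics(position, orientation): joint angles nearest the present ones, or None.
- manip.grab_frame(name): name is "scene" or "top"; returns (picture, depth): 400x640x3 uint8, red, green, blue; 400x640 float32, m along the optical axis (not along the pixel's ray), 0 where there is no reading.
- manip.get_calibration(name): a dict with "camera_matrix" (3x3 intrinsics, pixels), "k1" (the pictures are not rectified: a ray, as slopes to the right and down, at radius r is drawn at 1 + k1 r^2 times it, then the intrinsics apply), "R" (3x3) and "t" (3): a world point X has camera coordinates R X + t. Camera axes: x right, y down, z forward; pixel columns grow to the right and rows downward; lengths in m; the calibration is good to about 2 mm. A picture is of the moment at which its call begins. get_calibration takes no time and is no camera call.
A pose or a line that the arm cannot do raises manip.Unreachable and nothing moves.
- manip.sign_off(): hands the job in, once; it reports no verdict.
Trained networks look in the newest picture that a camera, given by its name, has taken for a name from the list of things; names that differ only in an ending like _2 or _b are one class to them, and where a whole thing is asked for, a point or a joint stands for the part that bears it (a point fixed in the world has none). Each returns a list of dicts, best first, with "confidence" (0 to 1); they miss things now and then, are a little off and sometimes report something else, mostly with a low value. They report only what shows in the picture. A call takes as long as a camera call.
- manip.look_for(camera, name): "at" ([x, y, z] in m, in world coordinates, good to about 4 mm: the middle of the surface that is visible of it).
Readings, each from a call of its own:
- manip.current_time(): time.
- manip.current_qpos(): joint angles.
- manip.current_joint_vel(): joint speeds.
- manip.current_joint_torque(): joint torques, N m.
- manip.current_ee_pos(): TCP position.
- manip.current_tcp_rot(): TCP orientation.
- manip.current_force(): force on the tool from outside, world axes, zero at the start.
- manip.current_ft_torque(): the same for the moment, N m.
- manip.current_grip_width(): opening from 0.0 (shut) to 1.0 (fully open).
Only numpy, scipy, OpenCV 4.12 (cv2) and the standard library are available. Lean on these libraries where they do the work, as an engineer would, in place of code of your own. Each camera call takes 0.05 s, during which the arm holds its last target.

### The job

The white bottle nest lies loose in the metal bed. Take the wooden wedge out of its parking block, stand it loosely in the slot between the nest and the steel stop block with its sloping side towards the stop block, and let go of it; then tap or press it down on its top end, gently, until it locks the nest tight against the fence pad and stays tight by itself. Do not overdrive it, or the plastic nest will crack, and leave the bottles and the cup tray where they are.

Things in the scene. Friction and masses are not known exactly. Their poses are not given: they have to be found in the camera images.
- bed: Aluminium fixture bed fixed to the table, base plate 230 x 120 x 12 mm. Origin: centre of its underside; x runs in the clamping direction, from the fence to the stop block. Fence: upright wall 60 mm high with a black rubber-faced pad, face at x = -80 mm, on stiff springs (gives 1 mm per 40 N). Low guide rails at y = +-36.5 mm, 30 mm high, keep the nest straight.
- slot_mouth (a point): Middle of the slot's mouth with the nest against the fence, level with the tops of nest and stop: x = 18.2, y = 0, z = 62 mm of the bed. The slot is about 16.5 mm wide here (less the nest's slack), 40 mm across between cheeks, 50 mm deep, and narrows downwards.
- nest: White plastic bottle nest, loose block 90 (x) x 70 (y) x 50 mm with a round 48 mm pocket in its top, 0.36 to 0.6 kg. Origin: centre of its underside, 12 mm above the bed's; same axes as the bed. It has 0.5 to 1.5 mm of slack; just touching the pad its origin is at x = -35 mm of the bed. Its upright face at the slot is at its own x = +45 mm.
- wedge: Waxed wooden wedge, 85 mm tall, 34 wide (y), 8 thick (x) at the foot, 29 at the top, 50 to 80 g. Origin: centre of the foot; z up to the thick end. Back upright at x = -4 mm; the +x side slopes, x = 4 mm + z/4. Grip the flat sides y = +-17 mm. It starts upright, foot down, in its parking block, leaning by up to 2 degrees. In the slot its axes point as the bed's.
- wedge_top (a point): Centre of the wedge's top face, 85 mm above its foot and 10.6 mm along x from its origin: where to tap. Pressed down with about 18 N until it moves no further it is locked and stays; 36 N between wedge and nest cracks it. Locked, the foot is some 27 to 46 mm below the slot's mouth, clear of the plate.
- holder: Grey parking block fixed to the table, 80 x 75 mm base, in which the wedge stands 25 mm deep; walls 35 mm high, 52 mm wide (y). Origin: centre of the wedge pocket at table level; the wedge's foot stands 10 mm above it. Same axes as the parked wedge. It stands left or right of the bed, the cup tray on the other side.
- cup_tray: Bystander: open white tray 110 x 130 x 45 mm with dosing cups. Origin: centre of its underside.
- bottle_a: Bystander: amber bottle with gold-coloured cap, 44 mm across, 106 mm tall, beyond the bed. Origin: centre of its underside.
- bottle_b: Bystander: the same as bottle_a.
- stop_edge (a point): Nominal upper edge of the stop's sloping face (x = 26.5, z = 62 mm of the bed). The steel stop block, 56 mm wide, top level with the nest's, is fixed on the bed; its face towards the nest slopes 1:4, nearer the nest below. It was set by hand: the true edge is up to 2.2 mm off in x, so the depth at which the wedge locks varies by 9 mm either way.

How it is judged:
On the way, in this order (a step that is already met when the one before it is completed fails the run):
1. the wedge stands in the slot, foot at least 10 mm below the mouth, let go of and still loose (pressing on the nest with less than 4 N) (x of wedge in the frame of bed between 0.004 and 0.032 m and y of wedge in the frame of bed between -0.006 and 0.006 m and z of wedge in the frame of bed between 0.013 and 0.052 m and angle between wedge's own z axis and vertical below 0.14 rad and x of wedge_top in the frame of bed above 0.018 m and contact force between wedge and the fingers below 0.1 N and contact force between wedge and the arm below 0.1 N and contact force between wedge and nest below 4 N), for 0.2 s.
2. the wedge is tight: it presses on the nest with more than 6 N with the robot off it (x of wedge in the frame of bed between 0.004 and 0.032 m and y of wedge in the frame of bed between -0.006 and 0.006 m and z of wedge in the frame of bed between 0.013 and 0.052 m and angle between wedge's own z axis and vertical below 0.14 rad and x of wedge_top in the frame of bed above 0.018 m and contact force between wedge and the fingers below 0.1 N and contact force between wedge and the arm below 0.1 N and contact force between wedge and nest above 6 N and x of nest in the frame of bed below -0.0348 m and angle between nest's own z axis and vertical below 0.06 rad), for 0.3 s.
At the end, for the whole second after the job is handed in: Wedge upright in the slot (within 8 degrees, 6 mm sideways), slope to the stop, foot 10 mm or more below the mouth and off the plate, by itself pressing on the nest with over 6 N; nest flat and home against the fence pad; all at rest (x of wedge in the frame of bed between 0.004 and 0.032 m and y of wedge in the frame of bed between -0.006 and 0.006 m and z of wedge in the frame of bed between 0.013 and 0.052 m and angle between wedge's own z axis and vertical below 0.14 rad and x of wedge_top in the frame of bed above 0.018 m and contact force between wedge and nest above 6 N and x of nest in the frame of bed below -0.0348 m and angle between nest's own z axis and vertical below 0.06 rad and linear speed of each of wedge, nest below 0.01 m/s); the robot touches nothing.
It fails at once if the nest is overloaded: the wedge presses on it with more than 36 N (contact force between wedge and nest above 36 N).
It fails at once if the cup_tray is moved more than 30 mm or tipped (distance of cup_tray from where it was at the start of the episode above 0.03 m or angle between cup_tray's own z axis and vertical above 0.3 rad).
It fails at once if the bottle_a is moved more than 30 mm or tipped (distance of bottle_a from where it was at the start of the episode above 0.03 m or angle between bottle_a's own z axis and vertical above 0.3 rad).
It fails at once if the bottle_b is moved more than 30 mm or tipped (distance of bottle_b from where it was at the start of the episode above 0.03 m or angle between bottle_b's own z axis and vertical above 0.3 rad).
It also fails if it takes over 58 s, if anything falls off the work surface, if the arm or the gripper's body presses on something with over 40 N, if the wrist force passes 120 N, or if a joint passes its speed limit or range.

## Working session

There is one attempt and no reset: what is moved stays moved. The work goes in short steps, each a Python script; the robot and the scene stay as the last script left them, time stands still between calls to the robot, and variables do not carry over. Pictures are saved under pics/ and viewed, and the job is handed in when it is done.

```bash
ls; mkdir -p pics
cat > h.py <<'E'
import numpy as np, cv2
from bench import manip
def snap(cam,fn):
    p,d=manip.grab_frame(cam); cv2.imwrite('pics/'+fn,p[:,:,::-1]); np.savez('pics/'+fn[:-4]+'.npz',p=p,d=d); return p,d
def cloud(cam,d):
    c=manip.get_calibration(cam);K=np.array(c['camera_matrix']);R=np.array(c['R']);t=np.array(c['t'])
    v,u=np.mgrid[0:d.shape[0],0:d.shape[1]]
    pts=np.stack([u,v],-1).reshape(-1,1,2).astype(float)
    n=cv2.undistortPoints(pts,K,np.array([c['k1'],0,0,0,0.])).reshape(-1,2)
    z=d.reshape(-1,1)
    X=np.c_[n*z,z]
    return ((X-t)@R).reshape(*d.shape,3)
E
python3 - <<'E'
from h import *
for c in ['scene','top']:
    snap(c,c+'0.png')
    k=manip.get_calibration(c);print(c,k)
    for n in ['bed','nest','wedge','holder','cup_tray','bottle_a','wedge_top','slot_mouth']:
        try: print(n,[(np.round(r['at'],3),round(r['confidence'],2)) for r in manip.look_for(c,n)])
        except Exception as e: print(n,e)
print(manip.current_time(),manip.current_force())
E
```

```text
pics
scene {'camera_matrix': array([[489.97001451,   0.        , 325.28195122],
       [  0.        , 489.97001451, 196.95603987],
       [  0.        ,   0.        ,   1.        ]]), 'k1': -0.063219476738155, 'R': array([[ 0.20447166,  0.97881425,  0.01067739],
       [ 0.79881623, -0.16054629, -0.57975644],
       [-0.56575965,  0.12707303, -0.81471987]]), 't': array([-0.14415697, -0.45937469,  1.38376669])}
bed [(array([ 0.574, -0.037,  0.017]), 0.82)]
nest [(array([ 0.509, -0.029,  0.062]), 0.64)]
wedge [(array([ 0.562, -0.252,  0.09 ]), 0.57)]
holder [(array([ 0.565, -0.252,  0.011]), 0.88), (array([ 0.563, -0.252,  0.092]), 0.4)]
cup_tray [(array([0.532, 0.252, 0.023]), 0.58), (array([ 0.562, -0.254,  0.01 ]), 0.55)]
bottle_a [(array([0.782, 0.099, 0.074]), 0.76), (array([ 0.777, -0.167,  0.068]), 0.65)]
wedge_top [(array([ 0.563, -0.254,  0.094]), 0.88)]
slot_mouth [(array([ 0.574, -0.039,  0.012]), 0.94)]
top {'camera_matrix': array([[441.60239896,   0.        , 315.04231654],
       [  0.        , 441.60239896, 195.39528816],
       [  0.        ,   0.        ,   1.        ]
[... 170 characters left out ...]
9891411 ]]), 't': array([-0.00563765,  0.64045265,  0.82995313])}
bed [(array([ 0.546, -0.037,  0.01 ]), 0.63)]
nest [(array([ 0.498, -0.027,  0.064]), 0.59), (array([ 0.559, -0.247,  0.094]), 0.59)]
wedge [(array([ 0.555, -0.247,  0.093]), 0.87)]
holder [(array([ 0.537, -0.24 ,  0.009]), 0.61)]
cup_tray [(array([0.532, 0.248, 0.013]), 0.63), (array([ 0.543, -0.041,  0.019]), 0.57)]
bottle_a [(array([ 0.751, -0.161,  0.078]), 0.96), (array([0.761, 0.107, 0.072]), 0.87), (array([ 0.538, -0.245,  0.007]), 0.28)]
wedge_top [(array([ 0.557, -0.248,  0.096]), 0.64), (array([0.762, 0.107, 0.077]), 0.15)]
slot_mouth [(array([ 0.546, -0.039,  0.009]), 0.68)]
0.9 [-0.27696695  0.76047785 -0.59027474]
```

View pics/scene0.png

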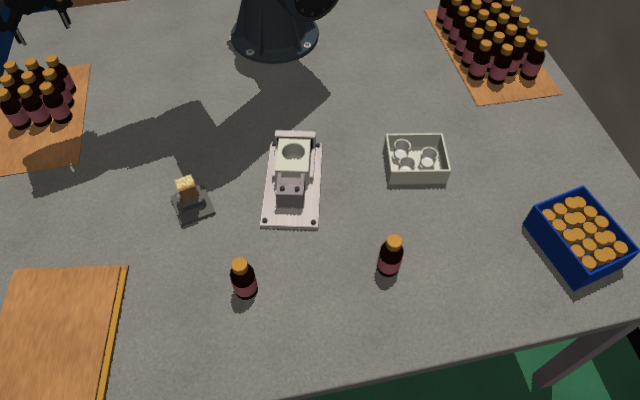

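View pics/top0.png

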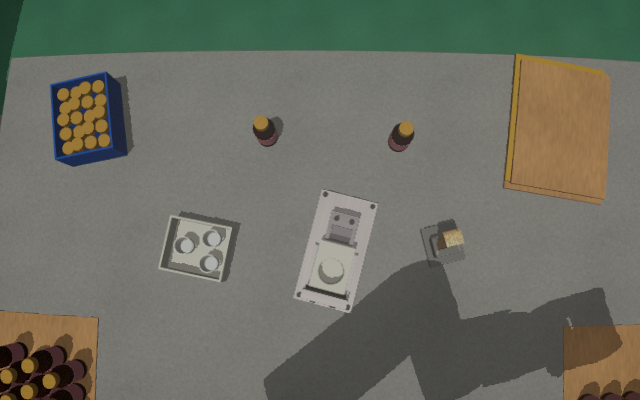

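Scene view: bed at about (293,185) px with the fence towards the robot, the holder with the wedge at (188,195), the tray at (418,160) and the bottles at (243,280) and (390,255). The top view agrees. Next I'll fit poses from depth.

Run:
```python
from h import *
for cam,(r0,r1,c0,c1),(r2,r3,c2,c3) in [('scene',(120,240,250,340),(165,230,160,225)),('top',(180,320,285,385),(210,275,410,475))]:
    z=np.load(f'pics/{cam}0.npz');p,d=z['p'],z['d'];X=cloud(cam,d)
    np.save(f'pics/{cam}X.npy',X)
    a=cv2.resize(p[r0:r1,c0:c1],None,fx=4,fy=4,interpolation=cv2.INTER_CUBIC)
    b=cv2.resize(p[r2:r3,c2:c3],None,fx=6,fy=6,interpolation=cv2.INTER_CUBIC)
    H=max(a.shape[0],b.shape[0]);o=np.zeros((H,a.shape[1]+b.shape[1],3),np.uint8);o[:a.shape[0],:a.shape[1]]=a;o[:b.shape[0],a.shape[1]:]=b
    cv2.imwrite(f'pics/{cam}_z.png',o[:,:,::-1]);print(o.shape)
    # tabletop height check
    m=(X[...,0]>.45)&(X[...,0]<.65)&(X[...,1]>.08)&(X[...,1]<.15)&(d>0);print('table z',np.median(X[m][:,2]))
    def rect(box,zl,zh):
        m=(d>0)&(X[...,0]>box[0])&(X[...,0]<box[1])&(X[...,1]>box[2])&(X[...,1]<box[3])&(X[...,2]>zl)&(X[...,2]<zh)
        q=X[m];print(box,zl,zh,len(q))
        if len(q)>5:
            r=cv2.minAreaRect((q[:,:2]*1000).astype(np.float32));print('   rect',np.round(r[0],1),np.round(r[1],1),round(r[2],1),'z',np.round(np.median(q[:,2])*1000,1),'mean',np.round(q.mean(0)*1000,1))
    bb=(.40,.70,-.15,.07)
    rect(bb,.007,.017);rect(bb,.056,.067);rect(bb,.068,.085)
    hb=(.45,.66,-.32,-.18)
    rect(hb,.005,.015);rect(hb,.03,.04);rect(hb,.085,.105)
```

```text
(480, 750, 3)
table z 4.374728479155435e-05
(0.4, 0.7, -0.15, 0.07) 0.007 0.017 2347
   rect [532.4 -36.9] [120.3 232.9] 76.3 z 12.3 mean [576.6 -45.2  12.3]
(0.4, 0.7, -0.15, 0.07) 0.056 0.067 1653
   rect [517.3 -28.9] [ 89.  179.2] 79.1 z 61.3 mean [518.2 -33.1  61.1]
(0.4, 0.7, -0.15, 0.07) 0.068 0.085 8
   rect [588.5 -50.3] [34.4  5.4] 72.9 z 68.6 mean [588.3 -51.4  68.8]
(0.45, 0.66, -0.32, -0.18) 0.005 0.015 654
   rect [ 572.4 -234.6] [150.5 102.1] 15.4 z 10.4 mean [ 562.9 -252.3   10.2]
(0.45, 0.66, -0.32, -0.18) 0.03 0.04 246
   rect [ 546.5 -255.6] [43.7 51.6] 14.0 z 35.1 mean [ 553.3 -254.6   34.9]
(0.45, 0.66, -0.32, -0.18) 0.085 0.105 219
   rect [ 556.7 -253.7] [29.8 32.8] 13.7 z 94.2 mean [ 558.4 -253.2   93.8]
(560, 790, 3)
table z 0.00033165910263249147
(0.4, 0.7, -0.15, 0.07) 0.007 0.017 3047
   rect [534.3 -38.5] [119.  230.2] 76.2 z 12.2 mean [562.3 -45.1  12.3]
(0.4, 0.7, -0.15, 0.07) 0.056 0.067 2437
   rect [517.3 -35.5] [ 88.8 177.3] 75.5 z 61.6 mean [510.5 -32.7  61.5]
(0.4, 0.7, -0.15, 0.07) 0.068 0.085 11
   rect [590.  -52.2] [34.9  6.5] 80.1 z 68.6 mean [591.4 -51.6  68.8]
(0.45, 0.66, -0.32, -0.18) 0.005 0.015 784
   rect [ 561.5 -238.3] [138.  110.4] 16.0 z 10.1 mean [ 548.8 -250.2   10.1]
(0.45, 0.66, -0.32, -0.18) 0.03 0.04 272
   rect [ 547.6 -256.9] [39.2 55.6] 13.1 z 34.9 mean [ 539.7 -253.1   34.9]
(0.45, 0.66, -0.32, -0.18) 0.085 0.105 303
   rect [ 558.9 -254.7] [29.1 36. ] 14.7 z 95.0 mean [ 558.2 -253.9   94.6]
```

View pics/scene_z.png

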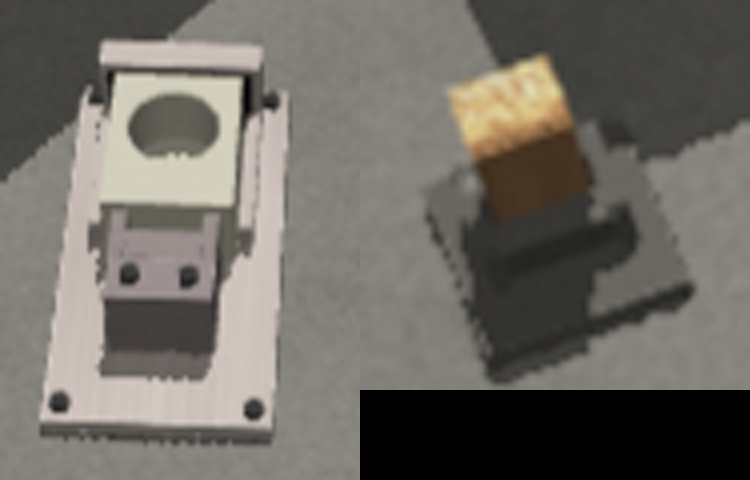

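View pics/top_z.png

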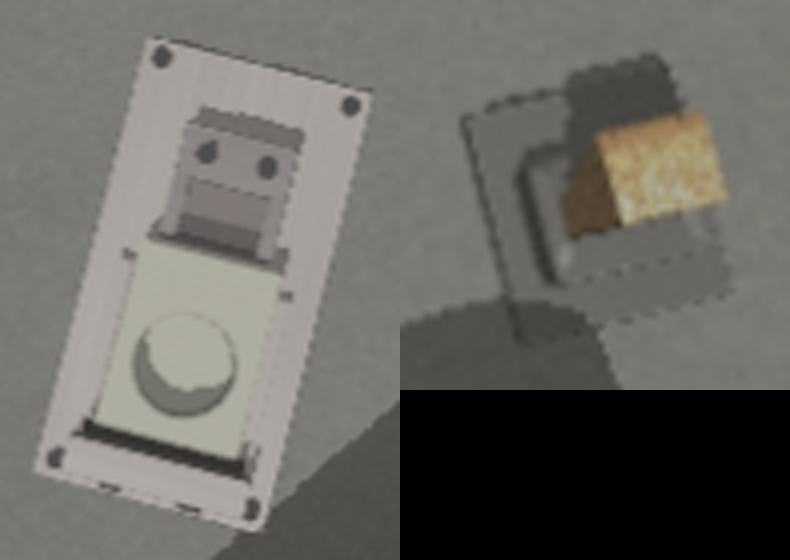

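Run:
```python
from h import *
for cam in ['scene','top']:
    X=np.load(f'pics/{cam}X.npy');
    q=X.reshape(-1,3);q=q[np.isfinite(q).all(1)]
    m=(abs(q[:,0]-.533)<.2)&(abs(q[:,1]+.037)<.15)&(q[:,2]>.0075)&(q[:,2]<.017)
    # plate pose per camera
    r=cv2.minAreaRect((q[m][:,:2]*1000).astype(np.float32)); c=np.array(r[0])/1000; yaw=np.deg2rad(-13.75)
    B=np.array([[np.cos(yaw),-np.sin(yaw)],[np.sin(yaw),np.cos(yaw)]])
    b=np.c_[(q[:,:2]-c)@B,q[:,2]]*1000
    def ext(name,sel):
        s=b[sel]; print(cam,name,len(s),'x',np.round(np.percentile(s[:,0],[0,1,99,100]),1),'y',np.round(np.percentile(s[:,1],[0,1,99,100]),1),'z',round(float(np.median(s[:,2])),1))
    t=(abs(b[:,1])<70)
    ext('plate',m)
    ext('nesttop',t&(b[:,2]>60)&(b[:,2]<63.5)&(b[:,0]>-79)&(b[:,0]<14)&(abs(b[:,1])<34))
    ext('stoptop',t&(b[:,2]>60)&(b[:,2]<63.5)&(b[:,0]>17)&(b[:,0]<95))
    ext('>64',t&(b[:,2]>64)&(b[:,2]<100)&(abs(b[:,0])<110))
    s=b[(abs(b[:,1])<8)&(b[:,0]>2)&(b[:,0]<75)&(b[:,2]>10)&(b[:,2]<80)]
    s=s[np.argsort(s[:,0])]
    print([(round(float(s[(s[:,0]>=i)&(s[:,0]<i+2)][:,2].mean()),0)) for i in range(2,74,2) if ((s[:,0]>=i)&(s[:,0]<i+2)).any()])
    # wedge
    w=q[(abs(q[:,0]-.555)<.04)&(abs(q[:,1]+.254)<.04)&(q[:,2]>.04)&(q[:,2]<.105)]
    a=np.deg2rad(14.2);A=np.array([[np.cos(a),-np.sin(a)],[np.sin(a),np.cos(a)]])
    ww=np.c_[(w[:,:2]-np.array([.5578,-.2542]))@A,w[:,2]]*1000
    for z0 in range(40,104,6):
        k=ww[(ww[:,2]>=z0)&(ww[:,2]<z0+6)]
        if len(k): print(z0,len(k),'x',np.round([k[:,0].min(),np.median(k[:,0]),k[:,0].max()],1),'y',np.round([k[:,1].min(),k[:,1].max()],1))
    k=ww[(ww[:,2]>90)]; P=np.linalg.lstsq(np.c_[k[:,:2],np.ones(len(k))],k[:,2],rcond=None)[0];print('top plane slopes deg',np.rad2deg(P[:2]))
```

```text
scene plate 2339 x [-116.5 -103.3  115.1  116.4] y [-60.1 -59.3  59.6  60.2] z 12.3
scene nesttop 526 x [-78.9 -77.6  11.   12.8] y [-33.7 -33.   33.5  33.9] z 61.9
scene stoptop 355 x [18.5 19.  71.7 72.2] y [-27.8 -27.4  27.9  28.3] z 61.8
scene >64 129 x [-73.7 -70.7  71.4  71.9] y [-34.7 -34.2  34.   35.3] z 64.8
[62.0, 63.0, 58.0, 51.0, 53.0, 55.0, 60.0, 62.0, 62.0, 62.0, 61.0, 60.0, 60.0, 60.0, 60.0, 61.0, 62.0, 62.0, 62.0, 62.0, 63.0, 62.0, 62.0, 62.0, 62.0, 63.0, 63.0, 41.0, 39.0, 33.0]
40 23 x [-4.7 -1.6  2.7] y [-13.8  16.8]
46 16 x [-1.6 -0.3  1.9] y [-14.9  17.2]
52 20 x [-1.1  0.8  4.3] y [-14.2  16.1]
58 17 x [1.8 3.2 5. ] y [-11.7  16.6]
64 22 x [3.1 5.  7.7] y [-14.6  17.1]
70 21 x [5.3 6.4 7.6] y [-13.9  15.9]
76 18 x [6.6 8.1 9.7] y [-15.   16.4]
82 19 x [ 8.7 10.3 12.1] y [-13.5  16.9]
88 92 x [-15.9   2.4  14. ] y [-14.8  17. ]
94 119 x [-15.7  -0.8  13.6] y [-15.6  16.6]
top plane slopes deg [-2.34212282 -1.33424878]
top plate 3047 x [-115.2 -113.7  113.5  115.1] y [-59.3 -58.5  58.7  59.7] z 12.2
top nesttop 865 x [-78.7 -77.8   9.9  10.7] y [-33.9 -33.4  33.5  34. ] z 61.9
top stoptop 439 x [17.  18.7 70.8 71.1] y [-26.6 -26.1  26.8  27.3] z 61.8
top >64 231 x [-103.1  -91.5   66.3   70. ] y [-41.6 -33.8  32.9  33.9] z 64.8
[62.0, 62.0, 62.0, 63.0, 61.0, 12.0, 13.0, 15.0, 24.0, 32.0, 40.0, 49.0, 56.0, 62.0, 61.0, 61.0, 60.0, 60.0, 60.0, 59.0, 59.0, 59.0, 62.0, 63.0, 62.0, 62.0, 63.0, 63.0, 62.0, 62.0, 62.0, 62.0, 63.0, 62.0, 62.0]
40 6 x [-14.   -9.2  -3.9] y [16.3 17.5]
46 9 x [-14.3  -2.4   3.7] y [16.5 17.3]
52 8 x [-12.6  -5.6   3.3] y [16.2 17.4]
58 8 x [-12.8  -4.7   7.1] y [16.5 17.6]
64 12 x [-13.   -0.2   8.5] y [16. 17.]
70 10 x [-13.4  -6.1   4.5] y [15.3 16.8]
76 10 x [-11.3   1.3  10. ] y [16.  17.1]
82 10 x [-13.4  -0.8   7.8] y [15.9 17.2]
88 79 x [-13.5   1.6  15.6] y [-18.8  17.1]
94 219 x [-13.5  -0.1  14.2] y [-18.6  16.8]
top plane slopes deg [-1.99720758  0.14653106]
```

```bash
cat >> h.py <<'E'
def Rw(yaw,lean=0.): # wedge orientation: yaw then lean about own y
    c,s=np.cos(yaw),np.sin(yaw);a,b=np.cos(lean),np.sin(lean)
    return np.array([[c,-s,0],[s,c,0],[0,0,1.]])@np.array([[a,0,b],[0,1,0],[-b,0,a]])
def tool(W,sg=1): # tool x=-wedge z, tool y=sg*wedge y
    x=-W[:,2];y=sg*W[:,1];return np.stack([x,y,np.cross(x,y)],1)
BY=np.deg2rad(-13.75); BC=np.array([.53335,-.0377,0])
def bed(p): return BC+Rw(BY)@np.asarray(p)
WY=np.deg2rad(14.2)
E
python3 - <<'E'
from h import *
W=Rw(WY,np.deg2rad(2.1)); top=np.array([.5578,-.2542,.095])
g=top-.002*W[:,0]-.036*W[:,2]
print(g)
for sg in (1,-1):
    print(sg,np.round(manip.inverse_kinematics(g+[0,0,.1],tool(W,sg)),2),np.round(manip.inverse_kinematics(bed([.026,0,.1]),tool(Rw(BY),sg)),2))
E
```

```text
[ 0.55458354 -0.25501389  0.05909747]
1 [-0.5   0.55  1.53 -0.03  1.09 -2.3 ] [-0.16  0.54  1.73 -0.    0.87 -1.49]
-1 [-0.5   0.55  1.53 -0.03  1.09  0.84] [-0.16  0.54  1.73 -0.    0.87  1.65]
```

Run:
```python
from h import *
W=Rw(WY,np.deg2rad(2.1)); top=np.array([.5578,-.2542,.095])
g=top-.002*W[:,0]-.036*W[:,2];T=tool(W,-1)
manip.move_ptp(g+W[:,2]*.12,T)
manip.move_l(g,T,max_speed=.1)
print(manip.current_ee_pos(),manip.current_force())
manip.set_gripper(.2,effort=50)
print(manip.current_grip_width(),manip.current_force(),manip.current_time())
snap('scene','s1.png');snap('top','t1.png')
manip.move_l(g+W[:,2]*.07,None,.08)
print(manip.current_grip_width(),manip.current_force(),manip.current_time())
```

```text
[ 0.55496367 -0.25521293  0.05976223] [-0.67788341 -0.42463657 -0.22866478]
0.3907442525938728 [0.4135389  0.37446093 2.00127324] 4.3083
0.3905375908948814 [ 0.64516774 -0.73780772 -1.02360903] 5.4333
```

Run:
```python
from h import *
# pose over slot, wedge foot at z=0.085; tool tcp is 36 below top => 49 above foot, x offset 8.6
manip.move_ptp(bed([.016+.0086,0,.085+.049]),tool(Rw(BY),-1))
print(manip.current_ee_pos(),bed([.0246,0,.134]),manip.current_grip_width(),manip.current_time())
p,d=snap('scene','s2.png');p2,d2=snap('top','t2.png')
a=cv2.resize(p[100:230,230:360],None,fx=3,fy=3);b=cv2.resize(p2[160:290,280:410],None,fx=3,fy=3)
cv2.imwrite('pics/z2.png',np.hstack([a,b])[:,:,::-1])
```

```text
[ 0.55741746 -0.04418532  0.13385333] [ 0.55724501 -0.04354707  0.134     ] 0.3920766538874156 6.2833
```

View pics/z2.png

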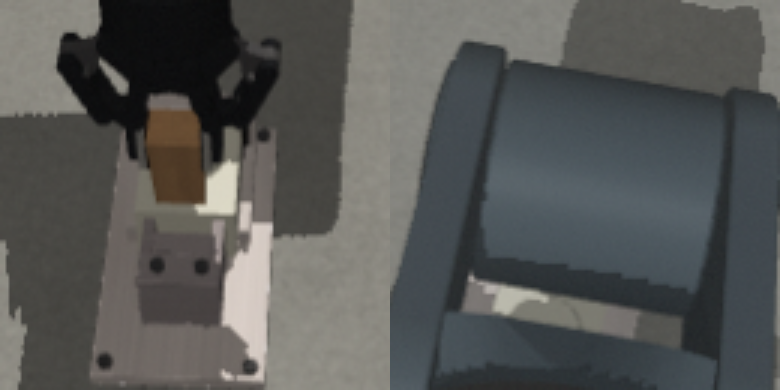

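The wedge is held above the slot (wedge at about (175,150) of the left crop, stop block at (180,270)). Next I'll measure it against the bed in the scene camera alone, so that calibration bias cancels.

Run:
```python
from h import *
z=np.load('pics/s2.npz');X=cloud('scene',z['d']);p=z['p'].astype(int)
c=np.array([.5324,-.0369,0]);b=(X-c)@Rw(BY)*1000
hsv=cv2.cvtColor(z['p'],cv2.COLOR_RGB2HSV)
m=(abs(b[...,0]-28)<30)&(abs(b[...,1])<25)&(b[...,2]>78)&(b[...,2]<185)&(hsv[...,1]>90)&(p[...,0]>p[...,2]+25)
q=b[m];print(len(q))
for z0 in range(78,184,6):
    k=q[(q[:,2]>=z0)&(q[:,2]<z0+6)]
    if len(k): print(z0,len(k),np.round([k[:,0].min(),np.median(k[:,0]),k[:,0].max(),k[:,1].min(),k[:,1].max()],1))
s=q[(q[:,2]<160)]
P=np.linalg.lstsq(np.c_[s[:,1:],np.ones(len(s))],s[:,0],rcond=None)[0];print('x = a*y+b*z+c',P, 'x at z=100:',P[1]*100+P[2])
```

```text
519
78 2 [18.2 18.6 19.1  5.4 13.4]
84 14 [ 19.7  20.6  21.7 -16.7  11.6]
90 22 [ 19.9  21.9  24.1 -16.3  14.1]
96 18 [ 22.9  23.7  26.1 -15.8  12.5]
102 27 [ 21.6  24.8  27.  -15.5  14.8]
108 23 [ 24.6  26.3  27.9 -17.   15.1]
114 21 [ 25.8  28.2  29.4 -16.4  15.3]
120 26 [ 27.8  29.4  30.6 -15.9  15.7]
126 20 [ 28.9  30.8  32.9 -15.5  16.1]
132 27 [ 30.6  32.3  33.8 -17.   14.5]
138 24 [ 31.7  33.3  35.6 -16.   14.7]
144 21 [ 34.   35.6  38.1 -15.4  15.2]
150 22 [ 35.1  36.6  39.8 -15.4  13.5]
156 29 [ 37.2  39.3  41.1 -16.6  15.7]
162 90 [ 11.3  31.1  43.3 -18.3  16. ]
168 133 [ 13.6  29.9  43.5 -18.   16.1]
x = a*y+b*z+c [-0.01475397  0.25179921 -1.54775919] x at z=100: 23.632161632331705
```

Upright to within 0.1° (slope 0.252), y about −0.8 mm, foot x about 16 mm. I'll lower it guarded, with a small y correction.

Run:
```python
from h import *
off=.049
def go(fz,sp=.06): manip.move_l(bed([.0246+.0002,.0008,fz+off]),None,sp)
go(.066); manip.dwell(.2)
f0=np.mean([manip.current_force() for _ in range(5)],0);print('f0',f0)
for fz in np.r_[.056,.050,np.arange(.046,.0235,-.001)]:
    go(fz,.03); f=np.mean([manip.current_force() for _ in range(3)],0)-f0
    print(round(fz,4),np.round(f,2),np.round((manip.current_ee_pos()-bed([.0246,.0,fz+off]))*1000,2))
    if f[2]>1.2 or np.linalg.norm(f)>2.5: break
print(manip.current_time())
snap('scene','s3.png')
```

```text
f0 [-0.35121737 -0.42984128 -0.63717088]
0.056 [-1.06 -0.07 -0.05] [ 0.31  0.75 -0.19]
0.05 [ 0.37 -0.05 -0.07] [ 0.26  0.77 -0.24]
0.046 [0.95 1.06 0.46] [ 0.28  0.73 -0.2 ]
0.045 [-0.08  0.55 -0.1 ] [ 0.38  0.72 -0.01]
0.044 [ 1.87  0.31 -0.53] [ 0.36  0.76 -0.03]
0.043 [ 0.59  0.12 -0.19] [ 0.35  0.73 -0.07]
0.042 [ 0.73  1.71 -0.56] [ 0.33  0.74 -0.09]
0.041 [0.42 0.26 0.4 ] [ 0.35  0.72 -0.06]
0.04 [0.34 1.92 0.17] [ 0.34  0.73 -0.06]
0.039 [0.49 1.   1.35] [ 0.35  0.75 -0.07]
9.9167
```

Run:
```python
from h import *
off=.049;f0=np.array([-.35,-.43,-.64])
def go(fz,sp=.06): manip.move_l(bed([.0246+.0002,.0008,fz+off]),None,sp)
def F():
    r=[]
    for _ in range(6): r.append(manip.current_force()); manip.dwell(.01)
    return np.mean(r,0)-f0
print(np.round(F(),2))
for fz in np.arange(.038,.0175,-.001):
    go(fz,.03); f=F()
    print(round(fz,4),np.round(f,2),np.round((manip.current_ee_pos()-bed([.0246,.0,fz+off]))*1000,2))
    if f[2]>1.3 or np.linalg.norm(f)>2.2: break
print(manip.current_time())
p,d=snap('scene','s4.png');cv2.imwrite('pics/z4.png',cv2.resize(p[100:230,230:360],None,fx=4,fy=4)[:,:,::-1])
```

```text
[0.41 0.56 0.1 ]
0.038 [ 0.49  0.43 -0.16] [ 0.35  0.74 -0.04]
0.037 [0.57 0.44 0.22] [ 0.36  0.74 -0.04]
0.036 [ 0.58  0.52 -0.3 ] [ 0.36  0.73 -0.04]
0.035 [0.22 0.68 0.34] [ 0.37  0.73 -0.03]
0.034 [ 0.85  0.53 -0.26] [ 0.36  0.74 -0.04]
0.033 [0.54 0.34 0.03] [ 0.37  0.73 -0.03]
0.032 [-0.16  0.39 -0.07] [ 0.36  0.76 -0.04]
0.031 [0.22 0.67 0.  ] [ 0.36  0.74 -0.05]
0.03 [-1.03  0.86 -0.01] [ 0.19  0.76 -0.13]
0.029 [-2.54  1.11 -0.1 ] [ 0.03  0.79 -0.2 ]
13.0167
```

View pics/z4.png

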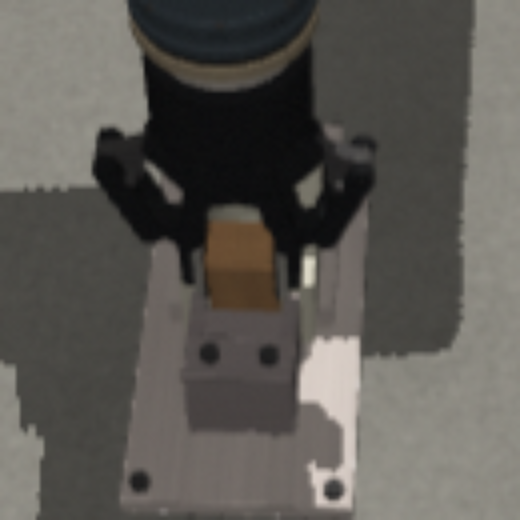

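The wedge is in the slot (back of stop block at (240,330) of the crop) and just touching the sloping face. I'll ease it towards the nest a little, lower slightly, then release.

Run:
```python
from h import *
off=.049;f0=np.array([-.35,-.43,-.64])
def F():
    r=[]
    for _ in range(6): r.append(manip.current_force()); manip.dwell(.01)
    return np.mean(r,0)-f0
for dx,fz in [(-.0008,.029),(-.0008,.028),(-.0010,.027)]:
    manip.move_l(bed([.0248+dx,.0008,fz+off]),None,.03);f=F();print(dx,fz,np.round(f,2))
    if np.linalg.norm(f)>2.5: break
manip.set_gripper(.6);manip.dwell(.4)
print(manip.current_grip_width(),np.round(F(),2))
P=manip.current_ee_pos()
manip.move_l(P+[0,0,.07],None,.1); manip.dwell(.1)
# move aside to view
manip.move_ptp(bed([-.06,-.02,.26]),tool(Rw(BY),-1))
p,d=snap('scene','s5.png');p2,d2=snap('top','t5.png');
a=cv2.resize(p[100:230,230:360],None,fx=3,fy=3);b=cv2.resize(p2[160:290,280:410],None,fx=3,fy=3)
cv2.imwrite('pics/z5.png',np.hstack([a,b])[:,:,::-1])
print(manip.current_time())
X=cloud('scene',d);hsv=cv2.cvtColor(p,cv2.COLOR_RGB2HSV);b=(X-np.array([.5324,-.0369,0]))@Rw(BY)*1000
m=(abs(b[...,0]-28)<30)&(abs(b[...,1])<25)&(b[...,2]>66)&(b[...,2]<135)&(d>0)
q=b[m]
zt=q[:,2].max();k=q[q[:,2]>np.percentile(q[:,2],98)-4];print('top z',np.percentile(q[:,2],[50,90,98]),'ext',k.min(0),k.max(0),len(k))
s=q[(q[:,2]<np.percentile(q[:,2],98)-8)];
for z0 in range(66,130,6):
    k=q[(q[:,2]>=z0)&(q[:,2]<z0+6)]
    if len(k): print(z0,len(k),np.round([k[:,0].min(),np.median(k[:,0]),k[:,0].max(),k[:,1].min(),k[:,1].max()],1))
```

```text
-0.0008 0.029 [ 0.08  0.43 -0.4 ]
-0.0008 0.028 [-0.46  0.51 -0.43]
-0.001 0.027 [-0.21  0.56 -0.11]
0.599680329507665 [0.46 0.8  0.57]
16.4083
top z [105.56924459 108.71363744 110.02003931] ext [  8.77445489 -16.31109614 106.02395158] [ 39.9509744   17.45725888 111.81854953] 172
66 37 [ 20.4  30.8  57.7 -18.9  22.2]
72 23 [ 17.7  30.6  32.2 -16.5  17.5]
78 27 [ 13.   32.3  34.3 -16.   17.5]
84 24 [ 12.4  33.7  35.1 -13.5  17.3]
90 20 [  8.1  35.5  36.8 -15.3  17.4]
96 22 [ 34.7  36.8  38.5 -14.7  17.2]
102 148 [  8.8  28.1  40.  -16.4  17.5]
108 73 [ 10.5  24.1  39.1 -16.3  17.5]
```

View pics/z5.png

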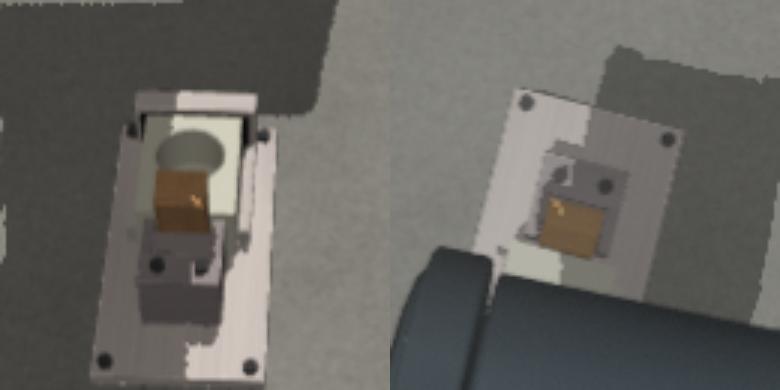

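The wedge stands loose and upright, top at z ≈ 106–107 mm (crop (180,185) left, (570,225) right). Now press with shut fingers.

Run:
```python
from h import *
def Fz(n=6):
    r=[]
    for _ in range(n): r.append(manip.current_force()); manip.dwell(.01)
    return np.mean(r,0)
manip.set_gripper(0.0,effort=40)
T=tool(Rw(BY),-1)
xy=bed([.0243,.0005,0])
def go(z,sp): manip.move_l(np.array([xy[0],xy[1],z]),T,sp)
manip.move_ptp(np.array([xy[0],xy[1],.135]),T);go(.114,.06);manip.dwell(.15)
f0=Fz(12);print('f0',f0,manip.current_time())
z=.112;hit=None;peak=0
while z>.085 and manip.current_time()<45:
    go(z,.03);f=Fz(5)-f0
    if f[2]>1.5 or hit: print(round(z*1000,2),np.round(f,2),round(manip.current_ee_pos()[2]*1000,2))
    if f[2]>1.5 and hit is None: hit=z
    if f[2]>=17: break
    z-= .0008 if hit is None else (.0004 if f[2]<12 else .0002)
manip.dwell(.2);print('held',np.round(Fz(10)-f0,2),manip.current_ee_pos()*1000,manip.current_time())
```

```text
f0 [ 0.08609045 -0.15296429 -0.11098087] 18.35
104.0 [-2.23  0.76  5.23] 104.24
103.6 [-3.43  0.75  8.72] 104.09
103.2 [-5.35  1.41 11.5 ] 103.9
102.8 [-5.86  1.22 13.92] 103.72
102.6 [-7.04  1.62 15.76] 103.64
102.4 [-7.47  1.88 17.34] 103.55
held [-7.74  1.78 17.24] [556.93375036 -42.86491747 103.54687221] 23.3
```

Run:
```python
from h import *
def Fz(n=6):
    r=[]
    for _ in range(n): r.append(manip.current_force()); manip.dwell(.01)
    return np.mean(r,0)
T=tool(Rw(BY),-1)
xy=bed([.0243,.0005,0])
def go(z,sp): manip.move_l(np.array([xy[0],xy[1],z]),T,sp)
for rep in range(2):
    go(.110,.03);manip.dwell(.35);f0=Fz(10)
    go(.1046,.03);z=.1042;hit=False
    while z>.097:
        go(z,.03);f=Fz(5)-f0
        if f[2]>1.5: print(rep,round(z*1000,2),np.round(f,2),round(manip.current_ee_pos()[2]*1000,2))
        if f[2]>=17.6: break
        z-=.0004 if f[2]<12 else .0002
    manip.dwell(.2);print('held',np.round(Fz(10)-f0,2),manip.current_time())
go(.13,.06);manip.move_ptp(bed([-.06,-.02,.26]),T)
p,d=snap('scene','s6.png');p2,d2=snap('top','t6.png');
a=cv2.resize(p[100:230,230:360],None,fx=3,fy=3);b=cv2.resize(p2[160:290,280:410],None,fx=3,fy=3)
cv2.imwrite('pics/z6.png',np.hstack([a,b])[:,:,::-1])
for s,dd in (('5',np.load('pics/s5.npz')['d']),('6',d)):
    b=(cloud('scene',dd)-np.array([.5324,-.0369,0]))@Rw(BY)*1000
    m=(abs(b[...,1])<16)&(b[...,0]>8)&(b[...,0]<34)&(b[...,2]>98)&(b[...,2]<115);print(s,'top z mean',b[m][:,2].mean(),m.sum(),b[m].mean(0))
    q=b[(abs(b[...,1])<14)&(b[...,2]>72)&(b[...,2]<98)&(b[...,0]>25)&(b[...,0]<50)];print('slope',np.polyfit(q[:,2]-85,q[:,0],1))
    m=(abs(b[...,1])<30)&(b[...,0]>-74)&(b[...,0]<8)&(b[...,2]>58)&(b[...,2]<65);q=b[m];print('nest tilt',np.linalg.lstsq(np.c_[q[:,:2],np.ones(len(q))],q[:,2],rcond=None)[0])
print(manip.current_time())
```

```text
0 103.4 [-1.57  0.1   4.38] 103.62
0 103.0 [-2.86  0.33  9.52] 103.6
0 102.6 [-4.87  0.46 13.56] 103.51
0 102.4 [-5.57  0.24 15.79] 103.49
0 102.2 [-6.73  0.76 16.85] 103.44
0 102.0 [-6.95  1.05 18.91] 103.32
held [-7.    0.95 18.64] 27.0833
1 103.0 [-1.72  0.38  5.45] 103.4
1 102.6 [-3.5   0.64 10.05] 103.4
1 102.2 [-5.55  0.81 14.58] 103.34
1 102.0 [-5.88  1.01 16.7 ] 103.34
1 101.8 [-7.23  1.06 18.69] 103.28
held [-7.23  0.47 18.24] 30.8833
5 top z mean 107.47670935827097 157 [ 22.17432547  -0.15030124 107.47670936]
slope [ 0.23683542 33.3493735 ]
nest tilt [1.90769965e-02 6.02940843e-03 6.24387942e+01]
6 top z mean 103.67205208661915 154 [ 21.13083394   0.1482801  103.67205209]
slope [ 0.25202177 33.3259379 ]
nest tilt [2.08843686e-02 5.97696124e-03 6.25622648e+01]
32.275
```

View pics/z6.png

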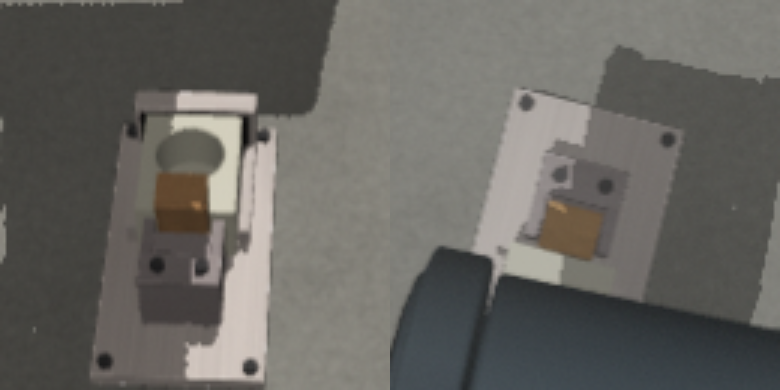

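Tight-looking and upright (top at 103.7 mm, so foot ≈ 18.7 mm, off the plate). The finger dragged sideways with about 7 N, which took some load off the nest, so I'll press once more with that drag relieved.

Run:
```python
from h import *
def Fz(n=6):
    r=[]
    for _ in range(n): r.append(manip.current_force()); manip.dwell(.01)
    return np.mean(r,0)
T=tool(Rw(BY),-1);ex=Rw(BY)[:,0]
xy=bed([.0243,.0005,0])
manip.move_ptp(np.array([xy[0],xy[1],.13]),T)
manip.move_l(np.array([xy[0],xy[1],.110]),T,.05);manip.dwell(.35);f0=Fz(12)
z=.1038;dx=0
while z>.097 and manip.current_time()<46:
    manip.move_l(np.array([xy[0]+dx*ex[0],xy[1]+dx*ex[1],z]),T,.03);f=Fz(5)-f0;lat=f@ex
    if f[2]>1.5: print(round(z*1000,2),round(dx*1000,2),np.round(f,2),round(manip.current_ee_pos()[2]*1000,2))
    if f[2]>=18: break
    dx+=np.clip(lat/15*.001,-.0003,.0002)
    z-=.0004 if f[2]<12 else .0002
manip.dwell(.2);print('held',np.round(Fz(10)-f0,2),manip.current_ee_pos()*1000)
P=manip.current_ee_pos();manip.move_l(np.array([P[0],P[1],.13]),T,.05);manip.move_ptp(bed([-.06,-.02,.26]),T)
p,d=snap('scene','s7.png')
dd=d
b=(cloud('scene',dd)-np.array([.5324,-.0369,0]))@Rw(BY)*1000
m=(abs(b[...,1])<16)&(b[...,0]>8)&(b[...,0]<34)&(b[...,2]>98)&(b[...,2]<115);print('top',b[m].mean(0))
q=b[(abs(b[...,1])<14)&(b[...,2]>72)&(b[...,2]<98)&(b[...,0]>25)&(b[...,0]<50)];print('slope',np.polyfit(q[:,2]-85,q[:,0],1))
cv2.imwrite('pics/z7.png',p[:,:,::-1])
print(manip.current_time())
```

```text
103.0 0.02 [-0.77  0.19  4.2 ] 103.23
102.6 -0.04 [-3.49  0.15  9.41] 103.21
102.2 -0.26 [-3.54  0.25 12.5 ] 103.19
102.0 -0.5 [-3.16 -0.24 13.81] 103.17
101.8 -0.7 [-3.2   0.26 14.98] 103.17
101.6 -0.91 [-2.56 -0.14 16.24] 103.16
101.4 -1.07 [-2.71  0.24 17.5 ] 103.11
101.2 -1.25 [-2.91 -0.32 18.38] 103.04
held [-2.56  0.19 18.32] [557.12871462 -42.95821111 103.04029421]
top [ 2.17936546e+01 -5.15722373e-02  1.03280216e+02]
slope [ 0.24321099 33.31129954]
38.7083
```

View pics/z7.png

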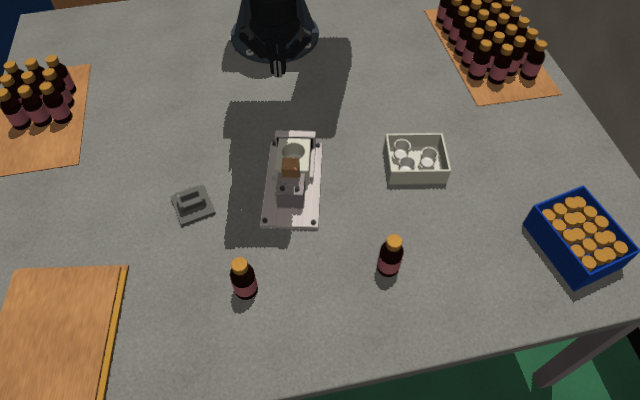

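The wedge stands in the slot at (290,168) px, the bottles at (243,280) and (390,255) and the tray at (418,160) are where they were, and the arm is clear. The last press moved the wedge only about 0.25 mm, so I'm handing the job in.

```bash
python3 -c "
from bench import manip
print(manip.current_force(),manip.current_time()); print(manip.sign_off())"
```

```text
[-0.03809784  1.21864649 -0.82252946] 38.7083
the job is handed in; nothing more can be done
None
```

I took the wedge out of its parking block, stood it loose in the slot, let go of it and pressed it down, and handed the job in at 38.7 s. I had no direct reading of the force between wedge and nest. That it is locked and above 6 N rests on the press force and on how little the wedge moved at the end.

- **Placing:** I lowered the wedge until it just touched the stop's sloping face, eased it back about 1 mm, lowered it 2 mm more and let go. It stood upright and loose, its top at about 107.5 mm.
- **Pressing:** I pressed it down four times with shut fingers, to about 17, 18.5, 18 and 18 N. In the first three the fingertip also carried about 7 N sideways, which took load off the nest. I repeated the press with that relieved to about 3 N, and the wedge went down only 0.2 to 0.3 mm more.
- **Last picture:**
  - The wedge's sloping side measured 0.243 in 1 against 0.25, so it stands upright to about half a degree, with its slope to the stop.
  - Its top is at about 103.2 mm, so the foot is at about 18 mm: some 44 mm below the mouth and clear of the plate.
  - It is centred sideways to within about 1 mm.
  - The bottles and tray looked unmoved, and the arm was clear.
- **Disagreements:** The two cameras differed by about 2 mm, and I used their mean. After the first presses a plane fit showed the nest's top tilted by about 1°. It was almost the same before pressing and is well under the limit, and I took it for depth noise.

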